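# Draw out the carving board's catch tray and sweep the squash end into it

## Robot

A 6-joint arm with a two-finger parallel gripper is mounted at the origin on the work surface. World frame = base frame: x ahead of the robot, y to its left, z up, the work surface at z = 0. Lengths are in m, angles in rad, forces in N, time in s.
With the tool pointing down it reaches from about 0.375 to 0.9 m from the base axis. Payload 3.1 kg.
Tool frame: the origin (TCP) lies between the finger pads; the fingertips stand 25 mm ahead of it and the grasp point (between the pads) lies 6 mm ahead of it; x points along the fingers, y is the direction in which the jaws open and shut, and the axes are right-handed (so a half turn about x gives the same grasp; the last joint's range is limited). The gripper opens to 85 mm and grips with 20 to 120 N. Pads are 22 mm wide; open, the fingers measure 114 mm over their backs; the gripper's body (76 mm by 85 mm) begins 54 mm behind the grasp point. The pads swing forward as they close: fully open they stand 13 mm farther back than shut.
Start: joints at [-1.427, 0.527, 1.433, -0, 1.181, -0.178], TCP at [0.198, -0.593, 0.256] pointing down, gripper open.
Joint ranges: [-3.08, 3.08], [-0.75, 2.2], [0.22, 2.44], [-1.43, 4.57], [0, 2.65], [-2.85, 2.85]. Speed limits (rad/s): [2.79, 2.79, 3.14, 3.14, 3.14, 3.14].

## Interface

Orientations are given as a unit quaternion [x, y, z, w].
In Python, from station import manip, viewer, workorder gives the robot as it stands.
- The arm moves only by the shell command python3 -m crank 'ROWS' [FORCE]. ROWS is JSON, one flat list of numbers, 5 for each row, row after row: the opening, from 0 (shut) to 1 (fully open), then the shift along the world's x, y, z in mm, then the turn about the world's z in rad. A call has 1 to 10 rows; each row is the pose to reach, as a shift and turn from the pose commanded when the call began; what a row does not reach only later rows make up. A row lasts 1/8 s, in which the tool goes at most 62.5 mm and 10.7 degrees, less where a joint would pass 70% of its speed; a pose out of reach is approached as far as the arm can. A call with a gripper value outside its range is refused whole. The fingers move at their own pace and stop on an object; FORCE is the grip in N (left out, the last holds). Time passes only in rows, so rows that repeat a pose let the fingers close. It gives the time, the measured TCP pose, the force and the opening at its end, in the units of the state.
- manip.sense(): the state, without advancing time (a new reading comes with each control period).
- viewer.snapshot(name): name is "side" or "top"; returns a dict with "img" (420x560x3 uint8, red, green, blue), "range_z" (420x560 float32, m along the optical axis (not along the pixel's ray), 0 where there is no reading), "fx", "fy", "cx", "cy" (pixels), "origin" and "attitude" of the camera in the world. Camera axes: x right, y down, z forward; pixel columns grow to the right and rows downward; lengths in m; the calibration is good to about 2 mm. A picture is of the moment at which its call begins.
- workorder.sign_off(): hands the job in, once; it reports no verdict.
The state is a dict: "t": time; "q": joint angles; "qd": joint speeds; "tau": joint torques, N m; "tcp_pos": TCP position; "tool_rot": TCP orientation; "force": force on the tool from outside, world axes, zero at the start; "ft_torque": the same for the moment, N m; "finger_gap": opening from 0.0 (shut) to 1.0 (fully open).
Only numpy, scipy, OpenCV 4.12 (cv2) and the standard library are available. Lean on these libraries where they do the work, as an engineer would, in place of code of your own. Each camera call takes 0.05 s, during which the arm holds its last target.

## Task

Hook a fingertip behind the front lip of the steel catch tray under the carving board and draw the tray out as far as it goes; then sweep the cut-off squash end over the board's front edge so that it comes to rest down in the tray. Use the fingertips only: do not pinch the tray's front and do not pick up the squash. Leave the tray out and everything else where it stands.

Things in the scene. Friction and masses are not known exactly. Their poses are not given: they have to be found in the camera images.
- board: carving board of light wood, fixed: 300 mm deep (x), 400 mm wide (y), top face 68 mm above the table, top 16 mm thick, on side walls. Origin: on the table, below the middle of its front edge (the long edge nearest the robot); own x runs from the front edge to the back, y to the left, z up. The juice groove is level with the top.
- notch (a point): middle of the board's front edge, at its top face, 68 mm above the table: here the edge has an open finger notch, 96 mm wide (y) and 32 mm deep (x), its two inner corners cut off at 45 degrees (20 mm), through which one reaches down behind the tray's lip from above.
- tray (a joint): how far the steel catch tray is drawn out from under the board, along the board's -x: 0 m fully in, 0.120 m at its stop; at the start 0 to 0.015. It stays where left; moving it takes about 3 N, a little more when fast.
- tray_lip (a point): middle of the top of the tray's round front lip, 52 mm above the table; moves with the tray. The lip is 340 mm long (board's y) and 8 mm thick (4 mm each way from this point), over an upright wall 4 mm thick. Tray fully in: it lies 12 mm nearer the robot than the board's front edge, with 40 mm free between the lip's rear face and the back of the notch.
- tray_floor (a point): middle of the tray's inner floor, 11 mm above the table; moves with the tray; axes as the board's. Inside the tray is 260 mm long (x: 130 mm each way) and 332 mm wide (y); side and rear walls reach 33 mm above the floor. Drawn out, some 130 mm of the tray lie open ahead of the board's front edge.
- tray_face (a point): wooden facing strip on the outside of the tray's front wall, 6 mm thick, 350 mm wide, 36 mm high (8 to 44 mm above the table); this point is the centre of its outer face, 8 mm nearer the robot than the lip's middle. Axes as the board's. It is not to be gripped: never pull with a finger against this outer face.
- squash_mid (a point): cut-off stem end of a squash, tan-orange, a flat-bottomed dome 64 mm across with an upright side 19 mm high, rounding to 38 mm high, with a stem stub 14 mm across up to 47 mm; 60 to 130 g. This point is on its axis, 19 mm above its flat underside. It stands flat on the board its middle 45 to 90 mm behind the front edge, 75 to 110 mm left or right of the notch's middle; it slides, does not roll.
- salt_bowl: small white pinch bowl, 68 mm across, 34 mm high, open on top, standing on the board on the other side of the notch from the squash end; origin: centre of its underside. Leave alone.
- knife: carving knife lying on the table left of the board, about 290 mm long, black handle, steel blade, 18 mm high at most; origin near its middle, on its underside. Leave alone.
- mill: dark wooden pepper mill standing on the table left of the board's front corner, 56 mm across, 164 mm high; origin: centre of its underside. Leave alone.
- mustard: mustard jar with a white lid, standing on the table right of the board's front corner, 60 mm across, 95 mm high; origin: centre of its underside. Leave alone.
- cups: nested stack of off-white paper cups, 82 mm across, 140 mm high, standing on the table at the right; origin: centre of its underside. Leave alone.
- mug: blue mug, 82 mm across, 92 mm high, with a handle, standing on the table at the right; origin: centre of its underside. Leave alone.

How it is judged:
On the way, in this order (a step that is already met when the one before it is completed fails the run):
1. the tray is drawn out to its stop (within 10 mm), the squash end still on the board (value of joint tray above 0.11 m and height (world z) of squash_mid above 0.08 m), for 0.2 s.
2. the squash end has been swept down into the tray (x of squash_mid in the frame of tray_floor between -0.13 and 0.13 m and y of squash_mid in the frame of tray_floor between -0.166 and 0.166 m and z of squash_mid in the frame of tray_floor between 0 and 0.042 m and value of joint tray above 0.11 m), for 0.2 s.
At the end, for the whole second after the job is handed in: the tray is out to within 10 mm of its stop and the squash end lies inside it, at rest (slower than 50 mm/s), its middle within the tray's walls and at most 42 mm above the tray's floor (all of step 2 and linear speed of squash below 0.05 m/s); the robot touches nothing.
It fails at once if the squash end is picked up (raised more than 20 mm above where it stood on the board) (height (world z) of squash_mid above 0.107 m).
It fails at once if the tray is drawn by gripping its front (finger on the outer face of the front while it comes out) (contact force between the fingers and tray_c0 above 2 N and velocity of joint tray above 0.01 m/s).
It fails at once if the squash end falls beside the tray (height (world z) of squash_mid below 0.075 m and not (x of squash_mid in the frame of tray_floor between -0.15 and 0.15 m and y of squash_mid in the frame of tray_floor between -0.18 and 0.18 m)).
It fails at once if another thing on the table or the board is disturbed (moved more than 20 mm) (distance of any of salt_bowl, knife, mill, mustard, cups, mug from where it was at the start of the episode above 0.02 m).
It also fails if it takes over 46 s, if anything falls off the work surface, if the arm or the gripper's body presses on something with over 40 N, if the wrist force passes 120 N, or if a joint passes its speed limit or range.

## Working session

There is one attempt and no reset: what is moved stays moved. The work goes in short steps, Python scripts to look and compute and a shell command to move; the robot and the scene stay as the last step left them, time stands still between calls to the robot, and variables do not carry over. Pictures are saved under pics/ and viewed, and the job is handed in when it is done.

```bash
mkdir -p pics; ls; python3 - <<'E'
from station import manip, viewer, workorder
import cv2,numpy as np,pickle
s=manip.sense();print(s)
for n in("top","side"):
    d=viewer.snapshot(n);cv2.imwrite(f"pics/{n}0.png",d["img"][:,:,::-1]);pickle.dump(d,open(f"{n}0.pkl","wb"))
    print(n,d["fx"],d["fy"],d["cx"],d["cy"],d["origin"],d["attitude"])
E
```

```text
pics
{'t': 0.0, 'q': array([-1.42749509e+00,  5.28508470e-01,  1.43388927e+00,  1.84155663e-05,
        1.18137102e+00, -1.78499252e-01]), 'qd': array([-1.67613179e-03, -9.31293076e-05, -2.01841993e-03, -1.30563612e-03,
       -1.35407708e-03,  9.58142021e-04]), 'tau': array([ 2.20907590e-03, -4.42338932e+01, -1.78026778e+01, -1.08497652e-04,
        8.35845654e-03, -4.54095598e-06]), 'tcp_pos': array([ 0.19761077, -0.59225441,  0.2553117 ]), 'tool_rot': array([ 0.69799295,  0.11405001, -0.69795383,  0.11251172]), 'force': array([ 0.22736948, -0.37394218, -0.78088193]), 'ft_torque': array([-0.01039171, -0.00301128, -0.00836433]), 'finger_gap': 1.0012954050620506}
top 539.4132689504493 539.4132689504493 277.16721807735513 218.1515885706986 [ 0.30302309 -0.02128179  1.70908903] [-0.70079706  0.70837001 -0.05909731  0.06002437]
side 532.8257863667359 532.8257863667359 280.8989748298175 209.61316761332998 [-0.03762838  0.78148478  1.12691678] [-0.28750015  0.88016557 -0.36015701  0.11375045]
```

View pics/top0.png

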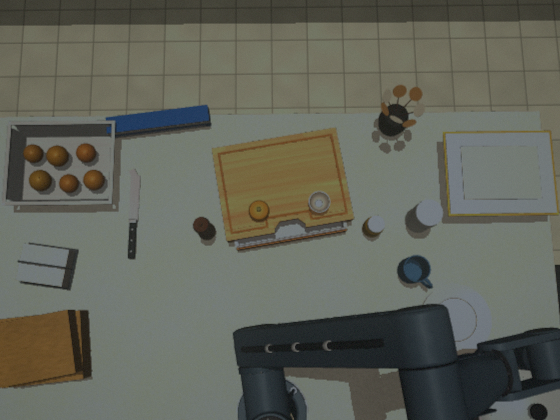

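View pics/side0.png

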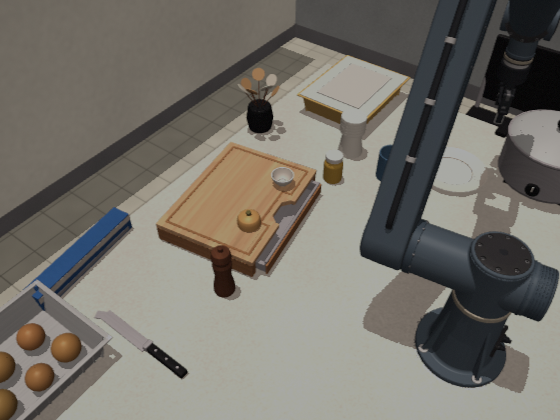

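The top view shows the board around (284,185), squash at (259,210), bowl (319,203), notch near (290,230), mill (204,228) and mustard (373,226). Next I'll measure them by depth.

```bash
cat > h.py <<'E'
import numpy as np,cv2,pickle
from scipy.spatial.transform import Rotation as R
def cloud(d):
    v,u=np.mgrid[0:420,0:560];z=d["range_z"].astype(float)
    P=np.stack([(u-d["cx"])*z/d["fx"],(v-d["cy"])*z/d["fy"],z],-1)
    W=P@R.from_quat(d["attitude"]).as_matrix().T+np.array(d["origin"])
    W[z==0]=np.nan;return W
def proj(d,p):
    c=(np.atleast_2d(p)-d["origin"])@R.from_quat(d["attitude"]).as_matrix()
    return np.stack([d["fx"]*c[:,0]/c[:,2]+d["cx"],d["fy"]*c[:,1]/c[:,2]+d["cy"]],1)
E
python3 - <<'E'
from h import *
for n in("top","side"):
    d=pickle.load(open(n+"0.pkl","rb"));W=cloud(d)
    t=W[...,2]
    sel=(abs(t-.068)<.004)&(W[...,0]>.4)&(W[...,0]<1)&(abs(W[...,1])<.35)
    k,lab,st,ce=cv2.connectedComponentsWithStats(sel.astype(np.uint8))
    i=1+np.argmax(st[1:,4]);m=lab==i
    r=cv2.minAreaRect(W[m][:,:2].astype(np.float32)*1000);print(n,r,np.median(t[m]));print(cv2.boxPoints(r))
    for nm,lo,hi in(("high",.082,.2),):
        s=((t>lo)&(t<.2)&(W[...,0]>.45)&(W[...,0]<1)).astype(np.uint8)
        k,lab,st,ce=cv2.connectedComponentsWithStats(s)
        for j in range(1,k):
            if st[j,4]>15:
                q=W[lab==j];print(ce[j].round(),st[j,4],((q.min(0)+q.max(0))/2).round(3),np.ptp(q,axis=0).round(3),q[:,2].max().round(3))
d=pickle.load(open("top0.pkl","rb"))
cv2.imwrite("pics/topc.png",cv2.resize(d["img"][120:260,190:390,::-1],(800,560),interpolation=cv2.INTER_CUBIC))
E
```

```text
top ((693.3283081054688, -36.79852294921875), (301.2998352050781, 400.3760681152344), 9.380121231079102) 0.06809233935087688
[[ 512.06537  136.15927]
 [ 577.3201  -258.86328]
 [ 874.59125 -209.75632]
 [ 809.3365   185.26624]]
[400.  91.] 143 [ 0.955 -0.397  0.151] [0.034 0.04  0.046] 0.174
[401. 110.] 968 [ 0.898 -0.398  0.141] [0.119 0.136 0.118] 0.2
[319. 201.] 240 [ 0.627 -0.15   0.096] [0.067 0.065 0.028] 0.11
[259. 210.] 331 [0.602 0.035 0.102] [0.061 0.061 0.039] 0.122
[427. 214.] 711 [ 0.582 -0.468  0.117] [0.08  0.081 0.069] 0.152
[202. 226.] 260 [0.552 0.204 0.125] [0.049 0.05  0.086] 0.168
[376. 224.] 243 [ 0.557 -0.321  0.095] [0.05  0.054 0.023] 0.107
[416. 257.] 31 [ 0.456 -0.437  0.092] [0.012 0.053 0.015] 0.099
side ((694.9622192382812, -36.278656005859375), (303.3382873535156, 405.44390869140625), 9.468135833740234) 0.06865892657724515
[[ 512.0116   138.73224]
 [ 578.7068  -261.18842]
 [ 877.91284 -211.28955]
 [ 811.21765  188.6311 ]]
[259.  91.] 813 [ 0.908 -0.4    0.141] [0.135 0.139 0.117] 0.2
[353. 123.] 667 [ 0.582 -0.469  0.114] [0.081 0.089 0.064] 0.147
[383. 148.] 39 [ 0.457 -0.439  0.09 ] [0.014 0.054 0.015] 0.098
[333. 156.] 210 [ 0.558 -0.319  0.093] [0.054 0.056 0.021] 0.103
[282. 175.] 273 [ 0.627 -0.149  0.095] [0.066 0.069 0.026] 0.108
[248. 219.] 378 [0.603 0.036 0.101] [0.061 0.065 0.036] 0.118
[221. 260.] 551 [0.553 0.205 0.124] [0.048 0.048 0.085] 0.167
```

View pics/topc.png

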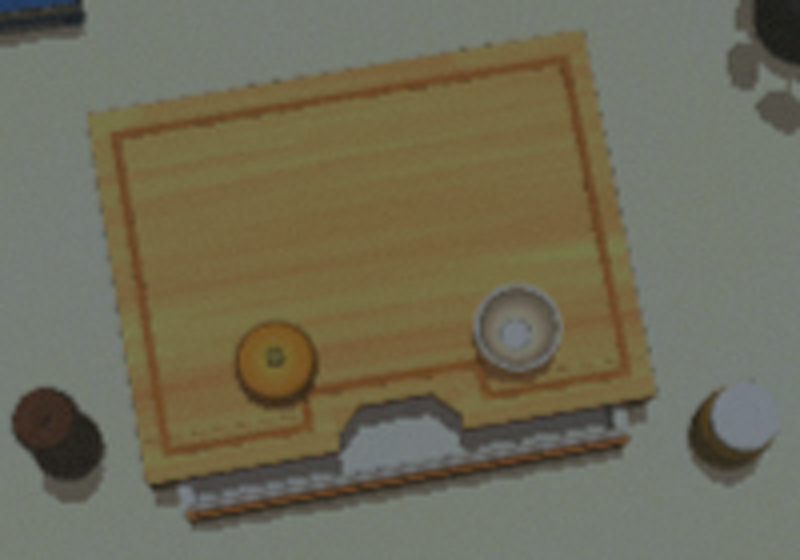

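```bash
cat >> h.py <<'E'
O=np.array([.545,-.0613]);A=np.radians(9.42)
ex=np.array([np.cos(A),np.sin(A)]);ey=np.array([-np.sin(A),np.cos(A)])
def tob(W): return np.stack([(W[...,:2]-O)@ex,(W[...,:2]-O)@ey,W[...,2]],-1)
def tow(bx,by): return O+bx*ex+by*ey
E
python3 - <<'E'
from h import *
from station import manip
s=manip.sense();M=R.from_quat(s["tool_rot"]).as_matrix();print(M.round(3), "yangle",np.degrees(np.arctan2(M[1,1],M[0,1])))
for n in("top","side"):
    d=pickle.load(open(n+"0.pkl","rb"));B=tob(cloud(d))
    m=(abs(B[...,1])<.15)&(B[...,0]>-.04)&(B[...,0]<.012)
    q=B[m]
    for x in np.arange(-.04,.012,.003):
        k=q[(q[:,0]>=x)&(q[:,0]<x+.003)]
        k1=k[abs(k[:,1])<.03]
        if len(k1): print(n,round(x,3),len(k1),(np.percentile(k1[:,2],[10,50,90])*1000).round(1))
E
```

```text
[[-0.     0.316 -0.949]
 [ 0.002 -0.949 -0.316]
 [-1.    -0.002 -0.   ]] yangle -71.55831276929915
top -0.04 19 [-6.2 -0.6  3.9]
top -0.037 19 [-3.1  1.3  5.4]
top -0.034 19 [-3.7  2.6  8.4]
top -0.031 32 [-3.4 11.9 38.4]
top -0.028 34 [-0.2 40.2 47.8]
top -0.025 27 [42.1 49.3 58. ]
top -0.022 16 [46.3 52.  60.5]
top -0.019 14 [46.5 50.2 55.3]
top -0.016 1 [40.5 40.5 40.5]
top -0.013 9 [10.  13.7 16.9]
top -0.01 17 [10.  13.3 19.4]
top -0.007 17 [ 6.7 12.8 16.9]
top -0.004 19 [ 3.5 12.8 15.8]
top -0.001 19 [ 7.9 12.1 16.1]
top 0.002 16 [ 8.2 10.2 14.1]
top 0.005 18 [ 5.7 12.3 16.9]
top 0.008 15 [ 6.9 10.7 14.2]
top 0.011 9 [ 5.6  9.  12.4]
side -0.04 14 [-1.   1.   3.1]
side -0.037 17 [-1.2  0.4  3.8]
side -0.034 14 [-2.   0.3  2.6]
side -0.031 21 [-2.   0.7 21.2]
side -0.028 93 [ 0.9 26.4 44. ]
side -0.025 41 [-1.6 44.8 52. ]
side -0.022 25 [46.1 50.9 55.3]
side -0.019 14 [49.6 53.3 55.1]
side -0.016 4 [48.2 49.8 50.5]
side -0.001 6 [10.4 13.3 17.4]
side 0.002 18 [ 8.2 11.5 13.5]
side 0.005 18 [ 8.2 11.  15.1]
side 0.008 19 [ 8.4 12.9 14.6]
side 0.011 6 [ 9.9 12.6 15.6]
```

```bash
python3 - <<'E'
from h import *
T=np.array([.1976,-.5923,.2553])
for b in((.008,0),(-.112,0),(.14,.086),(.1085,.086),(0,.086)):
    w=tow(*b);print(b,w.round(4),((w-T[:2])*1000).round(1))
E
```

```text
(0.008, 0) [ 0.5529 -0.06  ] [355.3 532.3]
(-0.112, 0) [ 0.4345 -0.0796] [236.9 512.7]
(0.14, 0.086) [0.669  0.0465] [471.4 638.8]
(0.1085, 0.086) [0.638  0.0413] [440.4 633.6]
(0, 0.086) [0.5309 0.0235] [333.3 615.8]
```

```bash
python3 -m crank '[0,40,60,0,-0.08, 0,80,120,0,-0.157, 0,115,180,0,-0.157, 0,150,240,0,-0.157, 0,190,290,0,-0.157, 0,230,345,0,-0.157, 0,265,400,0,-0.157, 0,300,450,0,-0.157, 0,330,495,0,-0.157, 0,355,532,0,-0.157]' 30 && python3 -m crank '[0,0,0,-60,0, 0,0,0,-100,0, 0,0,0,-100,0, 0,0,0,-100,0]'; python3 - <<'E'
from h import *
from station import manip,viewer
s=manip.sense();print(s["t"],s["tcp_pos"],tob(s["tcp_pos"]),s["finger_gap"],s["force"]);M=R.from_quat(s["tool_rot"]).as_matrix();print(np.degrees(np.arctan2(M[1,1],M[0,1])),M[:,0])
d=viewer.snapshot("side");cv2.imwrite("pics/s1.png",cv2.resize(d["img"][80:320,140:420,::-1],(700,600)));pickle.dump(d,open("s1.pkl","wb"))
E
```

```text
t: 1.35
tcp_pos: [0.5452, -0.0713, 0.2561]
tool_rot: [-0.705, -0.058, 0.705, -0.058]
force: [0.5, -0.8, 0.5]
finger_gap: 0.004
t: 1.85
tcp_pos: [0.5452, -0.0736, 0.1573]
tool_rot: [0.705, 0.058, -0.704, 0.058]
force: [0.4, 0.4, 1.1]
finger_gap: -0.002
1.85 [ 0.54518409 -0.07364913  0.15728456] [-0.00183958 -0.01221274  0.15728456] -0.002305908495901701 [0.42386853 0.39143303 1.06065833]
-80.57930703018901 [ 1.60025556e-03 -5.32233725e-04 -9.99998578e-01]
```

View pics/s1.png

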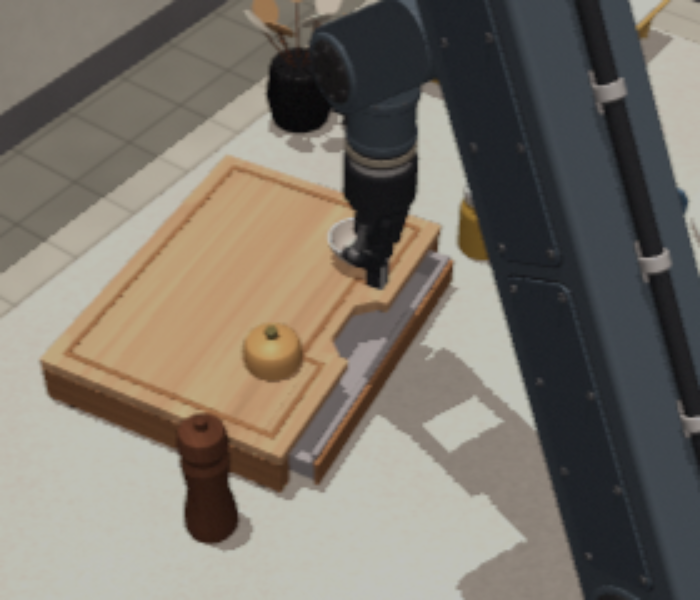

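The side view shows the shut fingers above the notch (tip around (375,285)). The position is about 12 mm short, so I'll check the tip against depth and correct.

```bash
python3 -m crank '[0,8,13,0,0, 0,8,13,0,0, 0,8,13,0,0]'; python3 - <<'E'
from h import *
from station import manip,viewer
d=viewer.snapshot("side")
s=manip.sense();print(tob(s["tcp_pos"]))
B=tob(cloud(d));m=(B[...,2]>.1)&(B[...,2]<.17)&(abs(B[...,0])<.04)&(abs(B[...,1])<.04)
q=B[m];print(len(q))
for z in np.arange(.1,.17,.005):
    k=q[(q[:,2]>=z)&(q[:,2]<z+.005)]
    if len(k):print(round(z,3),len(k),k.min(0).round(3),k.max(0).round(3))
E
```

```text
t: 2.28
tcp_pos: [0.5527, -0.06, 0.157]
tool_rot: [0.705, 0.058, -0.704, 0.059]
force: [-0.1, 0.6, -0.1]
finger_gap: 0.006
[ 7.56788656e-03 -1.86729242e-05  1.56730270e-01]
71
0.135 9 [-0.003 -0.003  0.135] [0.02  0.011 0.139]
0.14 8 [-0.003 -0.003  0.141] [0.02  0.014 0.145]
0.145 16 [-0.003 -0.003  0.145] [0.012 0.017 0.149]
0.15 10 [-0.004 -0.003  0.15 ] [0.014 0.017 0.155]
0.155 14 [-0.003 -0.002  0.155] [0.013 0.019 0.16 ]
0.16 8 [-0.005  0.001  0.162] [0.003 0.016 0.165]
0.165 6 [-0.004 -0.007  0.165] [0.001 0.008 0.169]
```

```bash
python3 -m crank '[0,0,0,-40,0, 0,0,0,-70,0, 0,0,0,-90,0, 0,0,0,-106,0, 0,0,0,-106,0]'; python3 - <<'E'
from h import *
from station import manip,viewer
d=viewer.snapshot("side");cv2.imwrite("pics/s2.png",cv2.resize(d["img"][80:320,140:420,::-1],(700,600)))
s=manip.sense();print(tob(s["tcp_pos"]),s["force"])
E
```

```text
t: 2.95
tcp_pos: [0.5517, -0.0601, 0.0493]
tool_rot: [-0.704, -0.058, 0.705, -0.058]
force: [0.1, 0.1, 0.2]
finger_gap: -0.002
[ 0.00739053 -0.00015883  0.05013976] [0.32106007 0.95073381 0.12530326]
```

View pics/s2.png

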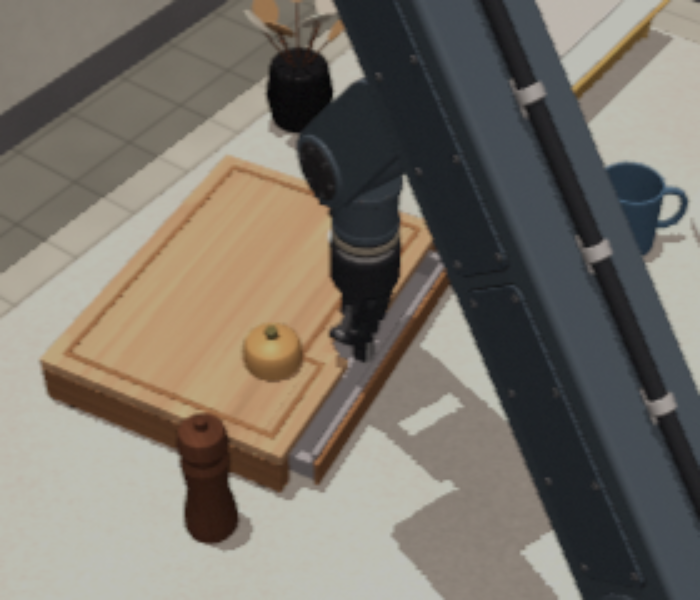

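The finger (360,345) is in the notch, behind the lip and touching nothing. Now I'll draw the tray out.

```bash
python3 -m crank '[0,-8,-1,0,0, 0,-16,-3,0,0, 0,-26,-4,0,0, 0,-37,-6,0,0, 0,-48,-8,0,0, 0,-59,-10,0,0, 0,-70,-12,0,0, 0,-81,-13,0,0, 0,-91,-15,0,0, 0,-99,-16,0,0]'; python3 - <<'E'
from h import *
from station import manip,viewer
s=manip.sense();print(tob(s["tcp_pos"]),s["force"])
E
```

```text
t: 4.25
tcp_pos: [0.453, -0.0767, 0.0503]
tool_rot: [0.705, 0.058, -0.705, 0.058]
force: [2.8, -1.5, 0.2]
finger_gap: 0.002
[-9.32903839e-02 -9.31499461e-05  5.02521371e-02] [ 2.77323978 -1.49954416  0.2022463 ]
```

```bash
python3 -m crank '[0,-6,-1,0,0, 0,-12,-2,0,0, 0,-17,-3,0,0, 0,-22,-4,0,0]';python3 -m crank '[0,-3,0,0,0, 0,-5,-1,0,0, 0,-5,-1,0,0]'; python3 - <<'E'
from h import *
from station import manip,viewer
s=manip.sense();print(tob(s["tcp_pos"]),s["force"])
d=viewer.snapshot("side");cv2.imwrite("pics/s3.png",cv2.resize(d["img"][80:320,140:420,::-1],(700,600)))
E
```

```text
t: 4.75
tcp_pos: [0.4314, -0.0802, 0.0503]
tool_rot: [0.705, 0.058, -0.704, 0.058]
force: [12.8, 6.0, -1.6]
finger_gap: -0.0
t: 5.12
tcp_pos: [0.4313, -0.0806, 0.0504]
tool_rot: [0.708, 0.056, -0.701, 0.058]
force: [17.8, 16.1, -3.6]
finger_gap: -0.001
[-0.11534233 -0.00043063  0.05042947] [17.77632663 16.10781292 -3.56707915]
```

View pics/s3.png

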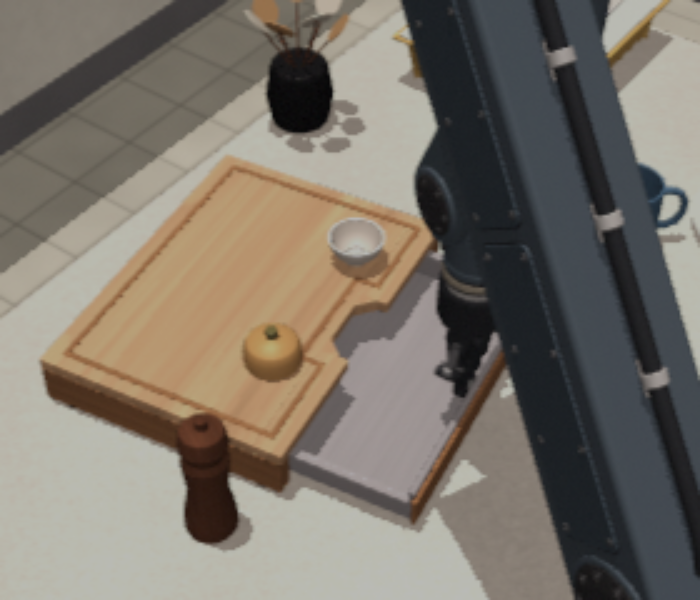

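The tray is against its stop: the force has risen and the finger face is at −126 mm. I'll back off, raise the tool and go behind the squash.

```bash
python3 -m crank '[0,10,2,0,0, 0,18,3,0,0, 0,18,3,60,0, 0,18,3,120,0, 0,18,3,140,0, 0,18,3,140,0]'; python3 -m crank '[0.25,50,30,0,0, 0.45,105,60,0,0, 0.45,160,90,0,0, 0.45,200,110,0,0, 0.45,226,126,0,0, 0.45,226,126,0,0, 0.45,226,126,0,0]'; python3 - <<'E'
from h import *
from station import manip,viewer
s=manip.sense();print(tob(s["tcp_pos"]),s["force"],((tow(.14,.086)-s["tcp_pos"][:2])*1000).round(1))
for n in("top","side"):
    d=viewer.snapshot(n);cv2.imwrite(f"pics/{n}4.png",cv2.resize(d["img"][80:320,140:420,::-1],(700,600)));pickle.dump(d,open(n+"4.pkl","wb"))
E
```

```text
t: 5.92
tcp_pos: [0.4439, -0.0781, 0.1913]
tool_rot: [0.705, 0.058, -0.704, 0.058]
force: [0.6, -0.2, -0.2]
finger_gap: 0.001
t: 6.8
tcp_pos: [0.6681, 0.0475, 0.1879]
tool_rot: [-0.703, -0.058, 0.707, -0.058]
force: [-0.2, 0.8, 0.5]
finger_gap: 0.45
[0.13928729 0.08718188 0.1879391 ] [-0.19507529  0.78480471  0.46486472] [ 0.9 -1. ]
```

View pics/side4.png

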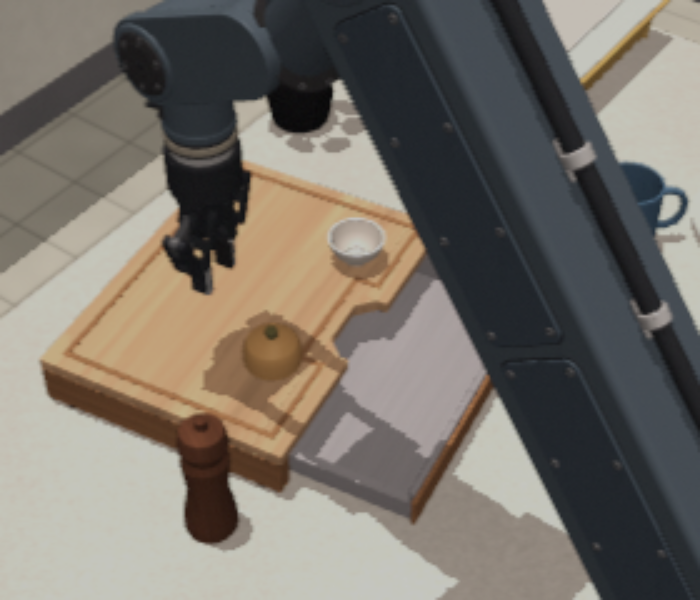

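View pics/top4.png

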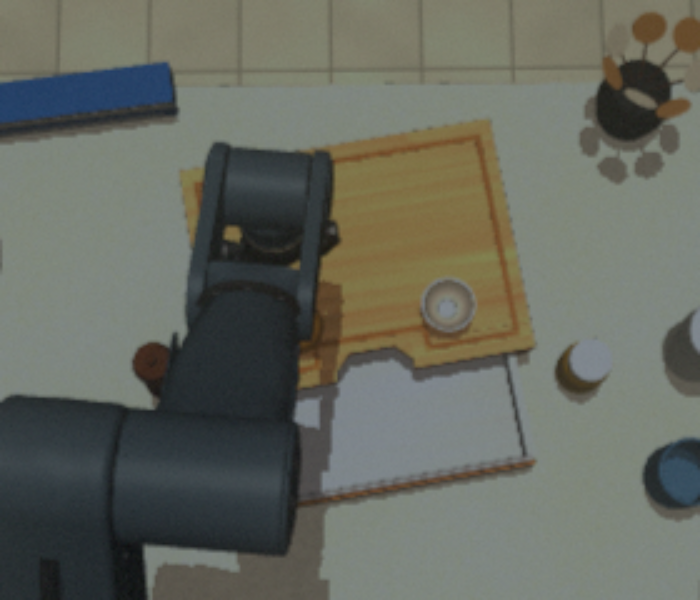

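The tray is out, the squash is still on the board, and the open fingers are about 65 mm behind it. I'll get the exact fingertip offset and tray travel from depth.

```bash
python3 - <<'E'
from h import *
d=pickle.load(open("side4.pkl","rb"));B=tob(cloud(d))
m=(B[...,2]>.12)&(B[...,2]<.2)&(abs(B[...,0]-.14)<.05)&(abs(B[...,1]-.087)<.06)
q=B[m]
for z in np.arange(.12,.2,.005):
    k=q[(q[:,2]>=z)&(q[:,2]<z+.005)]
    if len(k):print(round(z,3),len(k),k.min(0).round(3),k.max(0).round(3))
for n in("top","side"):
    B=tob(cloud(pickle.load(open(n+"4.pkl","rb"))))
    k=B[(B[...,2]>.048)&(B[...,2]<.056)&(B[...,0]<-.1)&(B[...,0]>-.16)&(abs(B[...,1])<.15)];print(n,len(k),np.median(k,0))
E
```

```text
0.16 1 [0.14  0.066 0.165] [0.14  0.066 0.165]
0.165 9 [0.13  0.065 0.166] [0.15  0.113 0.17 ]
0.17 18 [0.128 0.061 0.17 ] [0.149 0.119 0.175]
0.175 20 [0.128 0.065 0.175] [0.149 0.12  0.18 ]
0.18 29 [0.125 0.063 0.18 ] [0.15  0.122 0.185]
0.185 24 [0.126 0.062 0.185] [0.15  0.124 0.19 ]
0.19 28 [0.126 0.054 0.19 ] [0.146 0.123 0.195]
0.195 14 [0.127 0.066 0.196] [0.146 0.122 0.2  ]
top 169 [-0.13195657 -0.01893152  0.05148519]
side 152 [-0.13089684  0.07165823  0.05160583]
```

```bash
python3 -m crank '[0.45,0,0,-40,0, 0.45,0,-1,-75,0, 0.45,0,-1,-88,0, 0.45,0,-1,-88,0, 0.45,0,-1,-88,0]'; python3 - <<'E'
from h import *
from station import manip,viewer
s=manip.sense();print(tob(s["tcp_pos"]),s["force"])
d=viewer.snapshot("side");cv2.imwrite("pics/s5.png",cv2.resize(d["img"][80:320,140:420,::-1],(700,600)))
E
```

```text
t: 7.52
tcp_pos: [0.6714, 0.0466, 0.1039]
tool_rot: [0.706, 0.058, -0.704, 0.058]
force: [0.0, 0.6, 1.1]
finger_gap: 0.447
[0.1423294  0.08572613 0.10389777] [0.0357967  0.61311141 1.08417533]
```

View pics/s5.png

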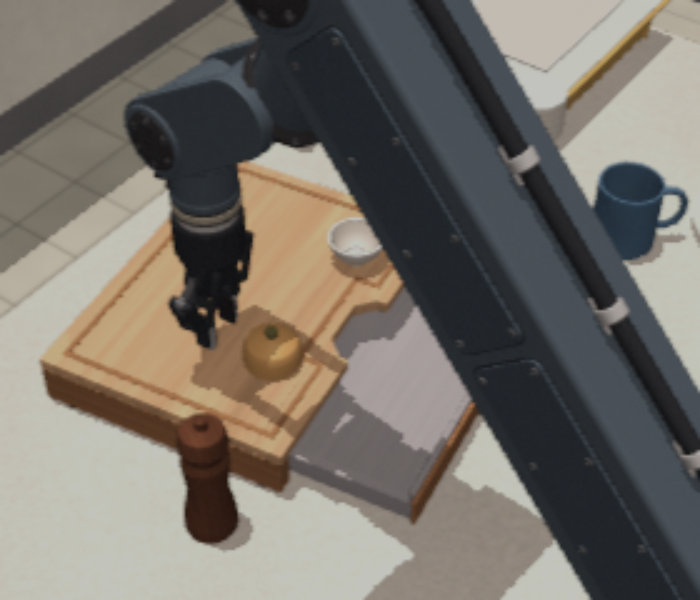

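The fingertips (210,340) straddle the squash's rear, about 12 mm above the board. I'll start the sweep.

```bash
python3 -m crank '[0.45,-8,-1,-2,0, 0.45,-16,-3,-3,0, 0.45,-24,-4,-4,0, 0.45,-31,-5,-4,0, 0.45,-37,-6,-4,0, 0.45,-45,-7,-4,0, 0.45,-53,-9,-4,0, 0.45,-61,-10,-4,0, 0.45,-69,-11,-4,0, 0.45,-77,-13,-4,0]'; python3 - <<'E'
from h import *
from station import manip,viewer
s=manip.sense();print(tob(s["tcp_pos"]),s["force"])
d=viewer.snapshot("side");cv2.imwrite("pics/s6.png",cv2.resize(d["img"][80:320,140:420,::-1],(700,600)))
E
```

```text
t: 8.82
tcp_pos: [0.5929, 0.0338, 0.0983]
tool_rot: [0.705, 0.058, -0.705, 0.058]
force: [-0.1, 0.6, -0.5]
finger_gap: 0.451
[0.06277567 0.08599834 0.09834852] [-0.06968747  0.63763757 -0.46138623]
```

View pics/s6.png

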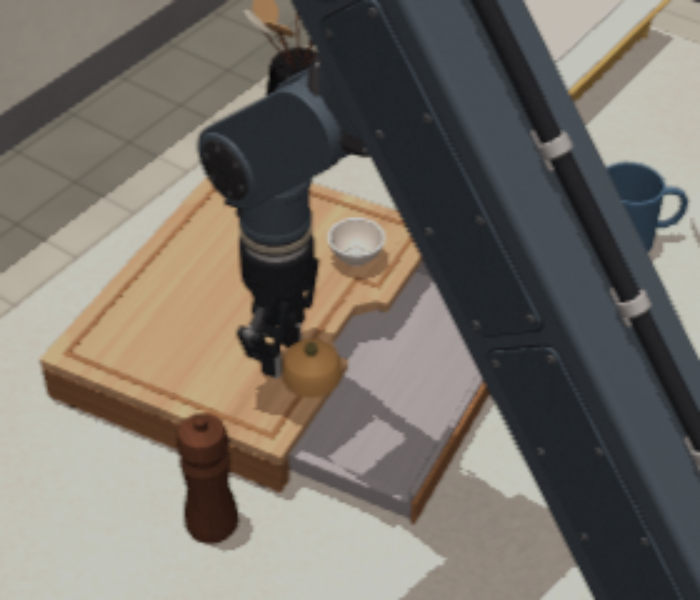

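The squash (312,365) is cradled with its front at the edge. I'll push it over a bit faster.

```bash
python3 -m crank '[0.45,-10,-2,0,0, 0.45,-22,-4,0,0, 0.45,-35,-6,0,0, 0.45,-48,-8,0,0, 0.45,-61,-10,0,0, 0.45,-68,-11,0,0, 0.45,-68,-11,0,0]'; python3 - <<'E'
from h import *
from station import manip,viewer
s=manip.sense();print(tob(s["tcp_pos"]),s["force"])
d=viewer.snapshot("side");cv2.imwrite("pics/s7.png",cv2.resize(d["img"][80:320,140:420,::-1],(700,600)))
E
```

```text
t: 9.75
tcp_pos: [0.5247, 0.0228, 0.0983]
tool_rot: [-0.704, -0.058, 0.705, -0.058]
force: [0.4, 0.3, -0.6]
finger_gap: 0.45
[-0.0062595   0.08624896  0.09825484] [ 0.36970846  0.341829   -0.62672828]
```

View pics/s7.png

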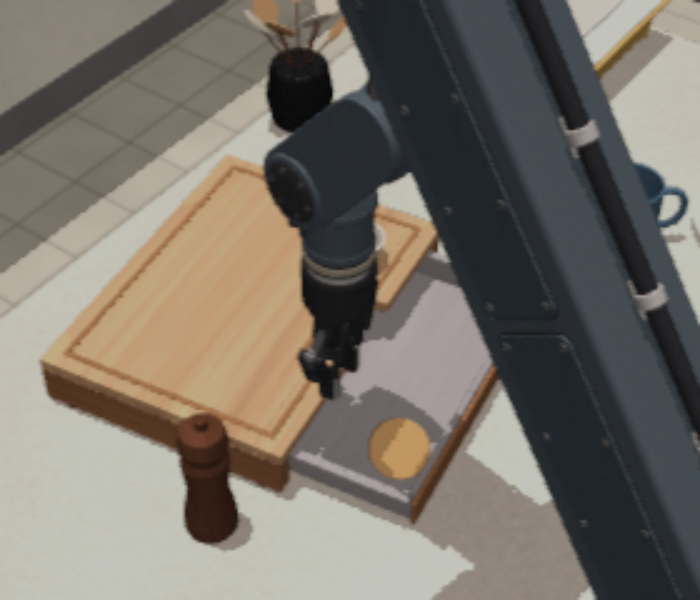

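The squash (400,447) is in the tray with its cut face upward. I'll retract and check that it's at rest.

```bash
python3 -m crank '[0.45,0,0,50,0, 0.45,0,0,100,0, 0.45,0,0,140,0, 0.45,0,0,140,0, 0.45,0,0,140,0, 0.45,0,0,140,0, 0.45,0,0,140,0, 0.45,0,0,140,0]'; python3 - <<'E'
from h import *
from station import manip,viewer
import time
def sq(d):
    B=tob(cloud(d));h=cv2.cvtColor(d["img"],cv2.COLOR_RGB2HSV)
    m=(h[...,0]>8)&(h[...,0]<26)&(h[...,1]>90)&(B[...,0]<-.005)&(B[...,0]>-.122)&(abs(B[...,1])<.16)&(B[...,2]>.015)&(B[...,2]<.09)
    q=B[m];return len(q),((q.min(0)+q.max(0))/2).round(4),np.median(q,0).round(4),q[:,2].min().round(3),q[:,2].max().round(3)
for i in range(4):
    d=viewer.snapshot("side");print(sq(d))
B=tob(cloud(d));k=B[(B[...,2]>.048)&(B[...,2]<.056)&(B[...,0]<-.1)&(B[...,0]>-.16)&(abs(B[...,1])<.15)];print(len(k),np.median(k,0))
cv2.imwrite("pics/s8.png",cv2.resize(d["img"][80:320,140:420,::-1],(700,600)))
t=viewer.snapshot("top");cv2.imwrite("pics/t8.png",cv2.resize(t["img"][80:320,140:420,::-1],(700,600)))
s=manip.sense();print(s["t"],s["tcp_pos"],s["force"])
E
```

```text
t: 10.8
tcp_pos: [0.5251, 0.0228, 0.2376]
tool_rot: [-0.704, -0.058, 0.705, -0.058]
force: [-0.3, 0.0, 0.5]
finger_gap: 0.449
(453, array([-0.093 ,  0.1189,  0.0508]), array([-0.0956,  0.1197,  0.0521]), np.float64(0.028), np.float64(0.073))
(456, array([-0.0939,  0.1187,  0.0523]), array([-0.0956,  0.1193,  0.0517]), np.float64(0.029), np.float64(0.076))
(455, array([-0.0936,  0.1182,  0.0484]), array([-0.0961,  0.1195,  0.0524]), np.float64(0.024), np.float64(0.073))
(447, array([-0.0935,  0.1186,  0.0524]), array([-0.0955,  0.12  ,  0.0517]), np.float64(0.026), np.float64(0.078))
280 [-0.12998166  0.04100823  0.05162288]
11.05 [0.52538182 0.02281808 0.23823368] [-0.49438192  0.36495611 -0.80932022]
```

View pics/s8.png

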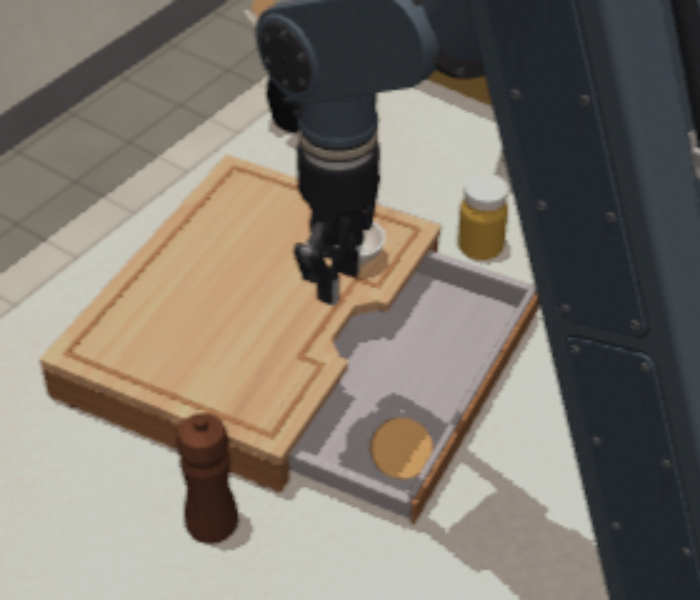

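View pics/t8.png

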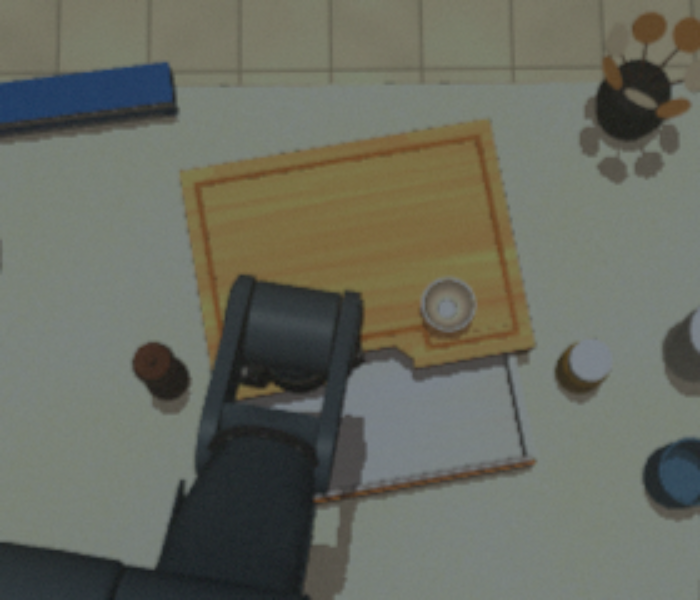

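```bash
python3 - <<'E'
from station import workorder
print(workorder.sign_off())
E
```

```text
the job is handed in; nothing more can be done
None
```

The tray is drawn out to its stop and the squash end lies at rest inside it. I've handed the job in; no verdict comes back.

- **Tray:** I hooked the shut fingertips behind the lip through the notch and pulled until the force rose at the stop. In the last picture the lip measured 130 mm ahead of the board's front edge, so the tray is out about 118 mm. An earlier pair of pictures gave 119–120 mm, which agrees within the camera's accuracy.
- **Squash end:** I swept it over the edge with the fingers half open and never closed them on it. It turned over as it fell, so it lies with the cut face up, close to the tray's front wall. Its middle is about 95 mm ahead of the board's edge, 119 mm left of the notch and an estimated 22 mm above the tray floor.
- **At rest:** four pictures, spanning about 0.15 s, showed no movement.
- **Robot:** the gripper is clear above the board, and the last force reading was under 1 N per axis.
- **Other things:** the bowl, mill and mustard jar look unmoved in the last pictures, and so do the parts of the mug and cups in view. I did not re-measure any of them. The knife was outside the last pictures, but the arm never went down near it.

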